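Quarter-turn the ball dish above its levelled pad

TASK

Press the raised edge of the black rubber pad down until the pad lies level in its grey seat. Then lift the dished plate by its handle with the loose blue ball in it and give it a quarter turn, so that its orange lip points the same way as the seat's yellow arrow, and finish still holding it in the gripper, level and still, centred a few centimetres above the pad and ready to be set down. Keep the ball in the middle of the dish all the way, and leave the canister, the two jars and the tin tray alone.

Things in the scene. Friction and masses are not known exactly. Their poses are not given: they have to be found in the camera images.
- seat: Grey painted steel seat, fixed, 150 x 150 mm, rim 32 mm high, with a square recess that holds the rubber pad. Origin: centre of its underside. Its +x axis is the way the yellow arrow points (flat yellow arrow on the shelf, 10 mm high, from the +x side to 139 mm from the centre). Its yaw and place vary.
- seat_centre (a point): Centre of the top face of the pad when the pad lies level, 36 mm above the shelf; axes as seat.
- pad (a joint): Tilt of the black rubber pad (114 x 114 x 12 mm) in the seat, rad: 0 = level, fully down on a firm stop; 0.14 to 0.28 at the start. Its edge on the arrow side is tucked in, 57 mm from the seat's centre, and acts as hinge; the other edge (white stripe) stands up 16 to 32 mm. A tight fit: about 5 N down at the raised edge moves it, and it stays where left.
- pad_edge (a point): Point on the pad's top face to press on: middle of the raised edge, 15 mm in from it, 99 mm from the hinge edge. With the pad level it lies 42 mm from the seat's centre towards seat -x, 36 mm above the shelf.
- dish: Round aluminium dished plate, loose, 156 mm across, 16 mm high, about 0.25 kg: a cone of 7 degrees slope, no rim, with an arched handle (feet at y = +-70 mm). Origin: centre of its underside; +x to the orange lip, y along the grip bar. At the start on the shelf 0.24 m left or right of the seat, its lip 90 degrees (within 12) anticlockwise, from above, of the arrow.
- dish_grip (a point): Centre of the black grip bar on top of the bail handle, 105 mm above the dish's underside, straight above the dish's middle. The bar is 16 mm wide (along dish x, the way to pinch it), 64 mm long (along dish y), 20 mm high.
- dish_lip (a point): Tip region of the orange lip, 95 mm from the dish's middle along dish +x, 16 mm above its underside; the lip reaches out to 101 mm.
- dish_middle (a point): Point on the dish's axis, 20 mm above its underside: where the ball's centre is when the ball is centred.
- ball: Blue solid ball, 28 mm across, about 0.09 kg, lying loose in the middle of the dish; its top is 34 mm above the dish's underside, 61 mm below the grip bar.
- ball_center (a point): Centre of the ball.
- canister: Red plastic canister, loose, 100 x 160 mm, 210 mm high. Origin: centre of its underside. Stands at the left; to be left alone.
- jar_a: Empty clear glass jar, loose, 72 mm across, 110 mm high, origin at the centre of its underside; to be left alone.
- jar_b: Empty green glass jar, loose, 72 mm across, 110 mm high, origin at the centre of its underside; to be left alone.
- tray: Galvanised tin tray with spanners and a yellow scraper, loose, 150 x 210 mm, 35 mm high, origin at the centre of its underside; to be left alone.
Mind the look-alikes: they are no part of the job. There is more than one size of the dish; the one meant has the size given above.

How it is judged:
On the way, in this order (a step that is already met when the one before it is completed fails the run):
1. the pad is pressed level while the dish still stands on the shelf (value of joint pad below 0.03 rad and height (world z) of dish below 0.01 m), for 0.2 s.
2. the dish is lifted clear of the shelf with the ball in its middle (height (world z) of dish above 0.04 m and contact force between dish and the fingers above 1 N and horizontal distance between ball_center and dish_middle below 0.03 m), for 0.2 s.
At the end, for the whole second after the job is handed in: Held in the gripper, clear of pad and seat: dish 10 to 100 mm above the pad, centred within 25 mm, lip along the arrow within 0.17 rad, tilt under 0.08 rad, at rest; ball at rest within 15 mm of its middle; pad level within 0.03 rad (value of joint pad below 0.03 rad and horizontal distance between dish and seat_centre below 0.025 m and z of dish in the frame of seat_centre between 0.01 and 0.1 m and angle between the x axis of dish and the x axis of seat, either way round below 0.17 rad and x of dish_lip in the frame of seat_centre above 0.04 m and angle between dish's own z axis and vertical below 0.08 rad and horizontal distance between ball_center and dish_middle below 0.015 m and height (world z) of ball_center above 0.05 m and linear speed of dish below 0.02 m/s and angular speed of dish below 0.15 rad/s and linear speed of ball below 0.05 m/s and contact force between dish and the fingers above 1 N and contact force between dish and seat below 0.2 N and contact force between ball and dish above 0.1 N); the arm keeps its last pose, push and grip.
It fails at once if the ball rolls more than 40 mm from the middle of the dish (horizontal distance between ball_center and dish_middle above 0.04 m).
It fails at once if the dish is tipped by more than 0.3 rad (angle between dish's own z axis and vertical above 0.3 rad).
It fails at once if the canister, a jar or the tray is shifted by more than 30 mm (distance of any of canister, jar_a, jar_b, tray from where it was at the start of the episode above 0.03 m).
It also fails if it takes over 64 s, if anything falls off the work surface, if the arm or the gripper's body presses on something with over 40 N, if the wrist force passes 120 N, or if a joint passes its speed limit or range.

ROBOT

A 6-joint arm with a two-finger parallel gripper is mounted at the origin on the work surface. World frame = base frame: x ahead of the robot, y to its left, z up, the work surface at z = 0. Lengths are in m, angles in rad, forces in N, time in s.
With the tool pointing down it reaches from about 0.3 to 0.875 m from the base axis. Payload 6.4 kg.
Tool frame: the origin (TCP) lies midway between the tips of the shut fingers; the grasp point (between the pads) lies 19 mm behind it; z points along the fingers, y is the line along which they close (so a half turn about z gives the same grasp; the last joint's range is limited). The gripper opens to 85 mm and grips with 20 to 120 N. Pads are 22 mm wide; open, the fingers measure 114 mm over their backs; the gripper's body (76 mm by 85 mm) begins 54 mm behind the grasp point. The pads swing forward as they close: fully open they stand 13 mm farther back than shut.
Start: joints at [0.921, 0.181, 1.607, -0, 1.354, -0.206], TCP at [0.247, 0.519, 0.231] pointing down, gripper open.
Joint ranges: [-2.99, 2.99], [-0.89, 2.07], [0.3, 2.58], [-1.14, 4.28], [0, 2.63], [-3.12, 3.12]. Speed limits (rad/s): [2.57, 2.57, 3.01, 3.14, 3.14, 3.14].

INTERFACE

Orientations are given as a unit quaternion [w, x, y, z].
In Python, from bench import ctrl gives the robot as it stands.
- The arm moves only by the tool drive_tool, never from a script. Its argument "plan" is a list that holds one entry, the list of rows, each a list of 4 numbers: the shift along the tool's x, y, z scaled (see below), then the turn about the tool's z scaled (see below). In form: [[[x, y, z, roll], ...]]. A call has 1 to 12 rows; each row is the pose to reach, as a shift and turn from the pose commanded when the call began, along the tool's axes at that moment, turning the shorter way round; what a row does not reach only later rows make up. The controller multiplies each number of a shift by 400 mm and each number of a turn by 180 degrees. A row lasts 1/12 s, in which the tool goes at most 41.7 mm and 7.16 degrees, less where a joint would pass 70% of its speed; a pose out of reach is approached as far as the arm can. A call with a number of a shift or a turn outside -1 to 1 is refused whole. A call with a gripper value outside its range is refused whole. "jaw" is the closure, from 0 (fully open) to 1 (shut), set as the call begins (left out, the last holds). The fingers move at their own pace and stop on an object; the grip force is fixed at half the most. Time passes only in rows, so rows that repeat a pose let the fingers close. It gives the time, the measured TCP pose, the force, the opening and the grip force at its end, in the units of the state.
- ctrl.get_obs(): the state, without advancing time (a new reading comes with each control period).
- ctrl.camera(name): name is "scene" or "top" or "wrist"; returns (picture, depth): 480x640x3 uint8, red, green, blue; 480x640 float32, m along the optical axis (not along the pixel's ray), 0 where there is no reading.
- ctrl.camera_info(name): a dict with "camera_matrix" (3x3 intrinsics, pixels), "R" (3x3) and "t" (3): a world point X has camera coordinates R X + t; the wrist camera has in their place "T_tool_cam" (4x4, takes a point from camera to tool coordinates, whose origin is the TCP and whose axes are the flange's). Camera axes: x right, y down, z forward; pixel columns grow to the right and rows downward; lengths in m; the calibration is good to about 2 mm. A picture is of the moment at which its call begins: read the wrist's pose just before it. camera_info takes no time and is no camera call.
- ctrl.hand_in(): hands the job in; it is judged then, once.
The state is a dict: "time_s": time; "q": joint angles; "dq": joint speeds; "joint_efforts": joint torques, N m; "eef_pos": TCP position; "eef_rot": TCP orientation; "wrist_force": force on the tool from outside, world axes, zero at the start; "torque": the same for the moment, N m; "opening": opening from 0.0 (shut) to 1.0 (fully open); "grasp_force": force on a finger pad.
Only numpy, scipy, OpenCV 4.12 (cv2) and the standard library are available. Lean on these libraries where they do the work, as an engineer would, in place of code of your own. Each camera call takes 0.05 s, during which the arm holds its last target. There are 200 camera calls.

## Working session

There is one attempt and no reset: what is moved stays moved. The work goes in short steps, Python scripts to look and compute and a tool call to move; the robot and the scene stay as the last step left them, time stands still between calls to the robot, and variables do not carry over. Pictures are saved under pics/ and viewed, at most 10 in all, crops included, and the job is handed in when it is done.

Besides the shell and the picture viewer there is one more tool, called after "Request:" by a JSON object that holds its "name" and its "arguments", one argument or row to a line. drive_tool: Moves the arm, as the interface text tells. Its arguments: {"type":"object","properties":{"plan":{"type":"array"},"jaw":{"type":"number"}},"required":["plan"]}

```bash
mkdir -p pics; ls; cat > h.py <<'E'
import numpy as np, cv2
from bench import ctrl
def grab(n,save=None):
    o=ctrl.get_obs(); im,d=ctrl.camera(n); i=ctrl.camera_info(n)
    if save: cv2.imwrite('pics/'+save,im[:,:,::-1])
    return o,im,d,i
def ext(i,o=None):
    """returns cam->world Rc, c"""
    if 'R' in i:
        R=np.array(i['R']);t=np.array(i['t']);return R.T,-R.T@t
    from scipy.spatial.transform import Rotation as Ro
    w,x,y,z=o['eef_rot'];T=np.eye(4);T[:3,:3]=Ro.from_quat([x,y,z,w]).as_matrix();T[:3,3]=o['eef_pos']
    M=T@np.array(i['T_tool_cam']);return M[:3,:3],M[:3,3]
def ray(uv,z,i,o=None):
    Rc,c=ext(i,o);uv=np.atleast_2d(np.array(uv,float))
    d=np.c_[uv,np.ones(len(uv))]@np.linalg.inv(np.array(i['camera_matrix'])).T@Rc.T
    return c+d*((z-c[2])/d[:,2])[:,None]
def cloud(d,i,o=None):
    Rc,c=ext(i,o);v,u=np.mgrid[:480,:640]
    p=np.stack([u,v,np.ones_like(u)],-1)@np.linalg.inv(np.array(i['camera_matrix'])).T*d[...,None]
    return p@Rc.T+c
E
python3 - <<'E'
from h import *
for n in ('scene','top'):
    o,im,d,i=grab(n,n+'1.png'); print(n,ext(i))
print(o)
E
```

```text
pics
scene (array([[-0.09902011,  0.68891831, -0.71804358],
       [ 0.99487243,  0.05360945, -0.0857606 ],
       [-0.02058813, -0.72285378, -0.69069425]]), array([1.21082773, 0.27715857, 0.68801297]))
top (array([[-0.00339937, -0.98542058,  0.17010209],
       [-0.99995662,  0.00187452, -0.00912411],
       [ 0.00867223, -0.17012573, -0.9853842 ]]), array([0.38939071, 0.19181532, 1.33816578]))
{'time_s': 0.05, 'q': array([ 9.20692846e-01,  1.81517239e-01,  1.60798709e+00, -1.11072302e-05,
        1.35377917e+00, -2.06276861e-01]), 'dq': array([ 0.00051737, -0.00169879, -0.00046965, -0.00083179,  0.00106782,
       -0.00112077]), 'joint_efforts': array([ 1.33797221e-03, -4.46248662e+01, -3.52577841e+01, -2.58711316e-04,
        4.24878453e-03,  1.84339609e-05]), 'eef_pos': array([0.24654906, 0.51886835, 0.23040763]), 'eef_rot': array([-3.46106658e-04,  2.20095167e-01,  9.75478038e-01, -7.71345673e-04]), 'wrist_force': array([-0.52622873,  0.50567502, -0.36612093]), 'torque': array([ 0.00723614,  0.03676899, -0.01037947]), 'grasp_force': 0.0, 'opening': 0.9981716319041107}
```

View pics/scene1.png

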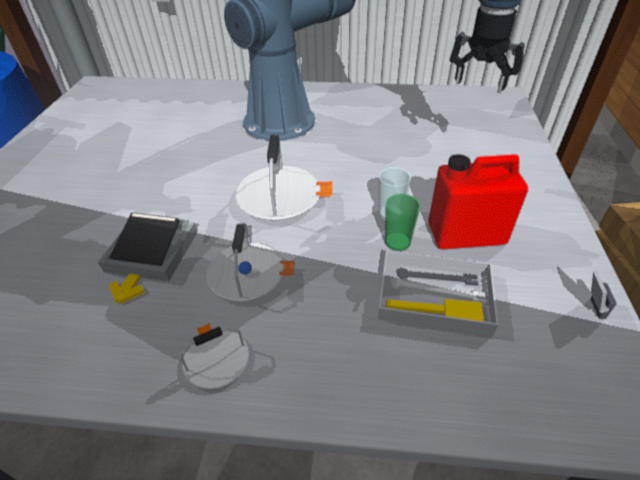

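View pics/top1.png

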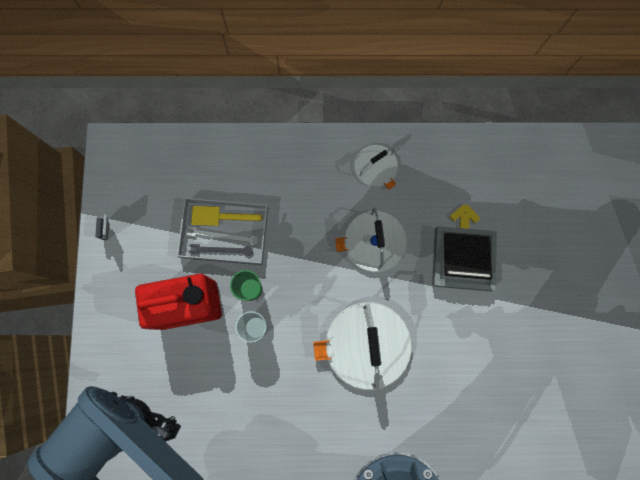

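The scene view shows the seat with its pad at (150,243) and the yellow arrow at (127,289). The canister, jars and tray are on the right. In the top view the candidate dishes are small (376,165), medium with the blue ball (376,240) and large (369,345). The medium one fits, since it holds the ball and sits about 0.24 m from the seat. I'll check its size and enlarge it.

```bash
cat > m.py <<'E'
from h import *
o,im,d,i=grab('top'); P=cloud(d,i)
hsv=cv2.cvtColor(im,cv2.COLOR_RGB2HSV); H,S,V=cv2.split(hsv)
def comps(m,box,name,z,amin=15):
    u0,v0,u1,v1=box; k=np.zeros_like(m,bool);k[v0:v1,u0:u1]=m[v0:v1,u0:u1]
    n,l,st,c=cv2.connectedComponentsWithStats(k.astype(np.uint8))
    for j in range(1,n):
        if st[j,4]>amin:
            r=cv2.minAreaRect(np.argwhere(l==j)[:,::-1].astype(np.float32))
            md=np.median(P[l==j],0)
            print(name,st[j,4],c[j].round(1),'ray',ray(c[j],z,i)[0].round(4),'depth',md.round(4),'rect',ray(cv2.boxPoints(r),z,i)[:,:2].round(3).tolist())
comps((H>15)&(H<35)&(S>120),(430,190,500,235),'arrow',.01)
comps((V<60),(430,225,500,290),'pad',.04,100)
comps((V<60),(360,205,400,260),'bar',.105)
comps((H<18)&(S>150),(320,225,365,260),'lip',.016)
comps((H>105)&(H<130)&(S>120),(340,205,410,275),'ball',.02,5)
comps((S<60)&(V>185),(430,250,500,290),'stripe',.055)
# dish sizes from white disc width
for nm,b in (('mid',(335,200,415,280)),('small',(345,135,405,195)),('big',(315,290,420,400))):
    k=((P[...,2]>.006)&(P[...,2]<.03)).astype(np.uint8); q=np.zeros_like(k); q[b[1]:b[3],b[0]:b[2]]=k[b[1]:b[3],b[0]:b[2]]
    q=cv2.morphologyEx(q,cv2.MORPH_OPEN,np.ones((9,9)))
    c=max(cv2.findContours(q,0,1)[0],key=cv2.contourArea); (e,ax,_)=cv2.fitEllipse(c)
    print(nm,ray(e,.016,i)[0].round(4),'diam',(np.array(ax)*d[int(e[1]),int(e[0])]/i['camera_matrix'][0][0]).round(4))
# seat rim corners
q=((P[...,2]>.026)&(P[...,2]<.09)).astype(np.uint8); q[:, :425]=0;q[:,505:]=0;q[:220]=0;q[300:]=0
r=cv2.minAreaRect(np.argwhere(q>0)[:,::-1].astype(np.float32)); print('seat',ray(r[0],.032,i)[0],ray(cv2.boxPoints(r),.032,i)[:,:2].round(3).tolist())
print(i['camera_matrix'][0])
c=np.hstack([im[195:285,330:500]]);cv2.imwrite('pics/crop1.png',cv2.resize(c,None,fx=4.5,fy=4.5,interpolation=2)[:,:,::-1])
E
python3 m.py
```

```text
arrow 374 [464.6 215.9] ray [ 0.6925 -0.194   0.01  ] depth [ 0.6927 -0.1939  0.009 ] rect [[0.691, -0.155], [0.729, -0.194], [0.688, -0.232], [0.65, -0.193]]
pad 1991 [467.1 253.5] ray [ 0.5901 -0.1867  0.04  ] depth [ 0.5897 -0.1837  0.0484] rect [[0.537, -0.114], [0.647, -0.127], [0.636, -0.258], [0.525, -0.242]]
bar 189 [379.1 233.5] ray [0.6283 0.0389 0.105 ] depth [0.6259 0.0401 0.1138] rect [[0.66, 0.051], [0.662, 0.034], [0.597, 0.027], [0.595, 0.044]]
lip 110 [340.  244.1] ray [0.6185 0.1274 0.016 ] depth [0.6185 0.1274 0.0165] rect [[0.634, 0.137], [0.634, 0.115], [0.603, 0.115], [0.603, 0.138]]
ball 52 [374.  240.1] ray [0.6278 0.0415 0.02  ] depth [0.6243 0.044  0.0306] rect [[0.638, 0.049], [0.638, 0.034], [0.618, 0.034], [0.618, 0.049]]
stripe 55 [468.7 273.5] ray [ 0.5384 -0.1836  0.055 ] depth [ 0.5366 -0.1807  0.0639] rect [[0.541, -0.138], [0.544, -0.138], [0.536, -0.228], [0.533, -0.228]]
mid [ 0.6204 -0.0106  0.016 ] diam [0.0548 0.1212]Traceback (most recent call last):
  File "m.py", line 22, in <module>
    c=max(cv2.findContours(q,0,1)[0],key=cv2.contourArea); (e,ax,_)=cv2.fitEllipse(c)
ValueError: max() iterable argument is empty
```

```bash
sed -i "s/^    c=max.*$/    cs=cv2.findContours(q,0,1)[0]\n    if not cs: continue\n    (e,ax,_)=cv2.fitEllipse(max(cs,key=cv2.contourArea))/" m.py; python3 m.py | tail -5
cat > s.py <<'E'
from h import *
o,im,d,i=grab('scene'); P=cloud(d,i)
q=((P[...,2]>.024)&(P[...,2]<.045)&(P[...,1]<-.08)&(P[...,1]>-.3)&(P[...,0]>.45)&(P[...,0]<.7))
xy=P[q][:,:2]; r=cv2.minAreaRect(xy.astype(np.float32)); print('scene seat',r)
hsv=cv2.cvtColor(im,cv2.COLOR_RGB2HSV); H,S,V=cv2.split(hsv)
m=(H>15)&(H<35)&(S>120)&(P[...,1]<-.1); uv=np.argwhere(m)[:,::-1]; A=ray(uv,.01,i)[:,:2];print('arrow',A.mean(0),len(A))
v,e=np.linalg.eigh(np.cov(A.T));print(v,e)
# pad plane
k=(V<60)&(abs(P[...,0]-.59)<.05)&(abs(P[...,1]+.185)<.04);Q=P[k];G=np.linalg.lstsq(np.c_[Q[:,:2],np.ones(len(Q))],Q[:,2],rcond=None)[0];print('padplane',G,len(Q),'dir',np.arctan2(-G[1],-G[0]),'tilt',np.arctan(np.hypot(*G[:2])))
m=(V<70)&(np.hypot(P[...,0]-.628,P[...,1]-.04)<.06)&(P[...,2]>.09)
B=P[m];print('bar',B.mean(0),cv2.minAreaRect(B[:,:2].astype(np.float32)),B[:,2].max())
m=(H<18)&(S>150)&(np.hypot(P[...,0]-.62,P[...,1]-.127)<.05)
print('lip',P[m].mean(0),ray(np.argwhere(m)[:,::-1],.016,i).mean(0))
m=(H>105)&(H<130)&(S>120)&(np.hypot(P[...,0]-.628,P[...,1]-.04)<.06)
print('ball',ray(np.argwhere(m)[:,::-1],.023,i).mean(0))
E
python3 s.py
```

```text
stripe 56 [468.3 273.5] ray [ 0.5384 -0.1827  0.055 ] depth [ 0.5373 -0.1809  0.0639] rect [[0.541, -0.136], [0.544, -0.136], [0.536, -0.228], [0.533, -0.228]]
mid [0.6344 0.0841 0.016 ] diam [0.0864 0.1292]
big [0.3587 0.1103 0.016 ] diam [0.1388 0.2005]
seat [ 0.58003668 -0.18472282  0.032     ] [[0.513, -0.097], [0.662, -0.116], [0.649, -0.274], [0.499, -0.252]]
[530.77260481   0.         319.36909171]
scene seat ((0.5819636583328247, -0.1802477240562439), (0.15320125222206116, 0.1522059440612793), 84.8838119506836)
arrow [ 0.66754258 -0.20829364] 627
[0.00026901 0.07134705] [[ 0.61700503 -0.78695921]
 [-0.78695921 -0.61700503]]
padplane [-0.28403458  0.02708552  0.22306667] 1508 dir -0.09507246750998762 tilt 0.27793795074109595
bar [0.63630161 0.04613554 0.11390077] ((0.6314563751220703, 0.04495394974946976), (0.06057620048522949, 0.01419851928949356), 4.721396446228027) 0.11877447637384142
lip [0.62087394 0.13128217 0.01882216] [0.61839202 0.13066778 0.016     ]
ball [0.63142736 0.0429884  0.023     ]
```

View pics/crop1.png

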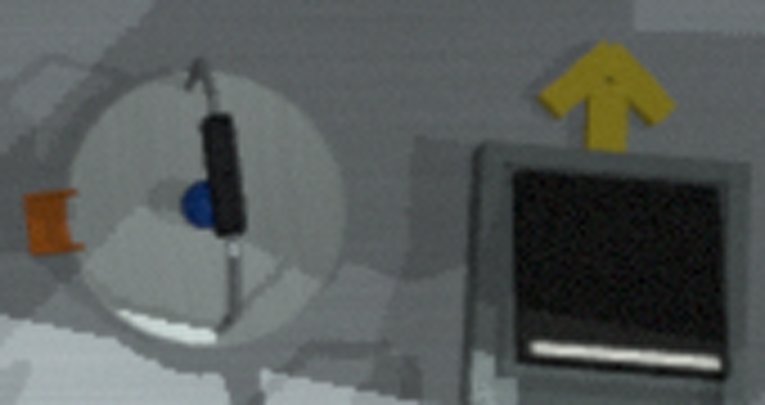

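The enlarged crop shows the middle dish at about 62 px, or 155 mm, with the ball at (205,205) under its grip bar and the orange lip to the left at (48,222). That confirms it as the 156 mm dish. The pad's white stripe is the raised edge at (625,357), and the arrow points up in the image.

```bash
cat >> h.py <<'E'
def togo(p,yaw=None):
    """tool-axis units to reach TCP p, with tool y at world yaw"""
    from scipy.spatial.transform import Rotation as Ro
    o=ctrl.get_obs();w,x,y,z=o['eef_rot'];R=Ro.from_quat([x,y,z,w]).as_matrix()
    s=R.T@(np.array(p)-o['eef_pos'])/.4; cur=np.arctan2(R[1,1],R[0,1])
    tilt=np.arccos(-R[2,2])
    t=None if yaw is None else -((yaw-cur+np.pi)%(2*np.pi)-np.pi)/np.pi
    print('t',round(o['time_s'],2),'tcp',o['eef_pos'].round(4),'yaw',round(cur,3),'tilt',round(tilt,4),'go',s.round(4),'roll',t,'F',o['wrist_force'].round(1),'open',o['opening'],'grip',o['grasp_force'])
E
python3 -c "
from h import *
togo([.38,.2,.26],1.5);togo([.545,-.177,.12],1.48)"
```

```text
t 0.25 tcp [0.2467 0.5191 0.2309] yaw 1.127 tilt 0.0008 go [-0.6435 -0.5775 -0.0725] roll -0.11873157783686138 F [1.2 0.  0.1] open 0.9996201225475482 grip 0.0
t 0.25 tcp [0.2467 0.5191 0.2309] yaw 1.127 tilt 0.0008 go [-1.4208 -1.2513  0.2779] roll -0.1123653801131857 F [1.2 0.  0.1] open 0.9996201225475482 grip 0.0
```

Request:
{"name": "drive_tool", "arguments": {
  "plan": [
    [[-0.05,-0.04,-0.07,-0.02],[-0.64,-0.58,-0.12,-0.11],[-0.64,-0.58,-0.12,-0.11],[-0.64,-0.58,-0.12,-0.11],[-0.64,-0.58,-0.12,-0.11],[-0.64,-0.58,-0.12,-0.11],[-0.64,-0.58,-0.12,-0.11],[-0.64,-0.58,-0.12,-0.11],[-0.64,-0.58,-0.12,-0.11],[-0.64,-0.58,-0.12,-0.11],[-0.64,-0.58,-0.12,-0.11],[-0.64,-0.58,-0.12,-0.11]]
  ],
  "jaw": 1
}}

```text
time_s: 1.25
eef_pos: [0.3783, 0.2, 0.2792]
eef_rot: [-0.0, 0.05, 0.999, 0.0]
wrist_force: [0.2, 0.5, 0.3]
opening: 0.001
grasp_force: 0.0
```

```bash
python3 -c "
from h import *
togo([.545,-.177,.15],1.48)"
```

```text
t 1.25 tcp [0.3783 0.2    0.2792] yaw 1.472 tilt 0.0006 go [-0.508  -0.8968  0.3225] roll -0.0026731445909713293 F [0.2 0.5 0.3] open 0.0006365151094897264 grip 0.0
```

Request:
{"name": "drive_tool", "arguments": {
  "plan": [
    [[-0.51,-0.9,0,0],[-0.51,-0.9,0,0],[-0.51,-0.9,0,0],[-0.51,-0.9,0,0],[-0.51,-0.9,0,0],[-0.51,-0.9,0.3,0],[-0.51,-0.9,0.32,0],[-0.51,-0.9,0.32,0],[-0.51,-0.9,0.32,0],[-0.51,-0.9,0.32,0],[-0.51,-0.9,0.32,0],[-0.51,-0.9,0.32,0]]
  ]
}}

```text
time_s: 2.25
eef_pos: [0.546, -0.1799, 0.146]
eef_rot: [-0.003, 0.049, 0.999, 0.001]
wrist_force: [-1.1, 0.2, -1.2]
opening: 0.001
grasp_force: 0.0
```

```bash
python3 -c "
from h import *
togo([.543,-.177,.07],1.48)
grab('wrist','w1.png')"
```

```text
t 2.25 tcp [ 0.546  -0.1799  0.146 ] yaw 1.472 tilt 0.006 go [0.007  0.0061 0.1901] roll -0.002618545498160199 F [-1.1  0.2 -1.2] open 0.0013540642908022938 grip 0.0
```

View pics/w1.png

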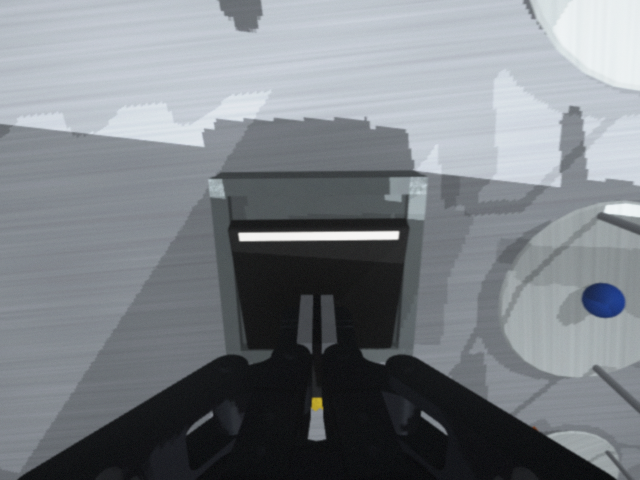

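The wrist view shows the closed fingertips at (318,295) over the pad, with the white raised edge at v=236 just behind them. They are laterally centred, so I'll lower.

Request:
{"name": "drive_tool", "arguments": {
  "plan": [
    [[0.006,0.006,0.06,0],[0.006,0.006,0.14,0],[0.006,0.006,0.19,0],[0.006,0.006,0.2,0],[0.006,0.006,0.21,0],[0.006,0.006,0.22,0],[0.006,0.006,0.225,0],[0.006,0.006,0.225,0]]
  ]
}}

```text
time_s: 2.97
eef_pos: [0.5452, -0.1756, 0.0627]
eef_rot: [0.001, 0.049, 0.999, -0.0]
wrist_force: [0.4, 0.8, 1.6]
opening: -0.002
grasp_force: 0.6
```

```bash
python3 -c "
from h import *
togo([.541,-.177,.036],1.48)"
```

```text
t 2.97 tcp [ 0.5452 -0.1756  0.0627] yaw 1.473 tilt 0.0023 go [ 0.0102 -0.0045  0.0668] roll -0.002184333469774777 F [0.4 0.8 1.6] open -0.002453632266985574 grip 0.6325232586823404
```

Request:
{"name": "drive_tool", "arguments": {
  "plan": [
    [[0.004,-0.003,0.01,0],[0.006,-0.003,0.02,0],[0.008,-0.003,0.03,0],[0.01,-0.003,0.038,0],[0.01,-0.003,0.046,0],[0.01,-0.003,0.052,0],[0.01,-0.003,0.058,0],[0.01,-0.003,0.062,0],[0.01,-0.003,0.066,0],[0.01,-0.003,0.066,0]]
  ]
}}

```text
time_s: 3.8
eef_pos: [0.539, -0.1767, 0.0357]
eef_rot: [-0.001, 0.049, 0.999, 0.0]
wrist_force: [-7.6, 1.5, 15.2]
opening: 0.001
grasp_force: 7.8
```

```bash
python3 -c "
from h import *
togo([.541,-.177,.036],1.48)"
```

```text
t 3.8 tcp [ 0.539  -0.1767  0.0357] yaw 1.473 tilt 0.0026 go [-0.005  -0.0002 -0.0007] roll -0.002254614317993716 F [-7.6  1.5 15.2] open 0.0006440758343972176 grip 7.778479418484494
```

Request:
{"name": "drive_tool", "arguments": {
  "plan": [
    [[0,0,0.003,0],[0,0,0.006,0],[0,0,0.009,0],[0,0,0.009,0],[0,0,0.009,0]]
  ]
}}

```text
time_s: 4.22
eef_pos: [0.5391, -0.1768, 0.0352]
eef_rot: [-0.001, 0.049, 0.999, -0.0]
wrist_force: [-17.6, 5.9, 42.5]
opening: 0.004
grasp_force: 20.9
```

Force rose to 42 N with almost no further travel, so the pad is on its stop. Next I'll lift, open the jaw and check with the cameras.

Request:
{"name": "drive_tool", "arguments": {
  "plan": [
    [[0,0,-0.02,0],[0,0,-0.08,0],[0,0,-0.18,0],[0,0,-0.28,0],[0,0,-0.38,0],[0,0,-0.45,0],[0,0,-0.45,0],[0,0,-0.45,0]]
  ]
}}

```text
time_s: 4.88
eef_pos: [0.5409, -0.1772, 0.213]
eef_rot: [0.002, 0.049, 0.999, -0.001]
wrist_force: [0.3, 0.2, -0.6]
opening: -0.001
grasp_force: 0.0
```

```bash
cat > w.py <<'E'
from h import *
o,im,d,i=grab('wrist','w2.png');P=cloud(d,i,o);V=im.max(2)
k=(V<70)&(abs(P[...,0]-.585)<.045)&(abs(P[...,1]+.181)<.045)&(P[...,2]<.08);Q=P[k]
G=np.linalg.lstsq(np.c_[Q[:,:2],np.ones(len(Q))],Q[:,2],rcond=None)[0];print('padplane',G,len(Q),Q[:,2].mean())
togo([.629,.042,.22],1.67)
E
python3 w.py; sed -i 's/(V<60)/(V<70)/' s.py; python3 s.py
```

```text
padplane [0.00051087 0.00090978 0.03535142] 8892 0.0354845043520406
t 4.93 tcp [ 0.5397 -0.1765  0.2109] yaw 1.472 tilt 0.0 go [-0.1685  0.5656 -0.0228] roll -0.06287116407269512 F [ 0.6 -0.7 -0.3] open 0.0009505868085283827 grip 0.0
scene seat ((0.5809993743896484, -0.18036018311977386), (0.15397121012210846, 0.1541321575641632), 84.99703216552734)
arrow [ 0.65146583 -0.22112867] 640
[0.00026234 0.11361167] [[ 0.61494266 -0.78857183]
 [-0.78857183 -0.61494266]]
padplane [-2.81483427  2.17824554  2.23196815] 3663 dir -0.658588097349735 tilt 1.29689721999017
bar [0.6367518  0.04620304 0.11407813] ((0.6325562000274658, 0.04543560743331909), (0.0591619610786438, 0.014455378986895084), 3.36509370803833) 0.11825350898184717
lip [0.62108082 0.1308197  0.01914332] [0.61831349 0.13013153 0.016     ]
ball [0.63079705 0.04297357 0.023     ]
```

View pics/w2.png

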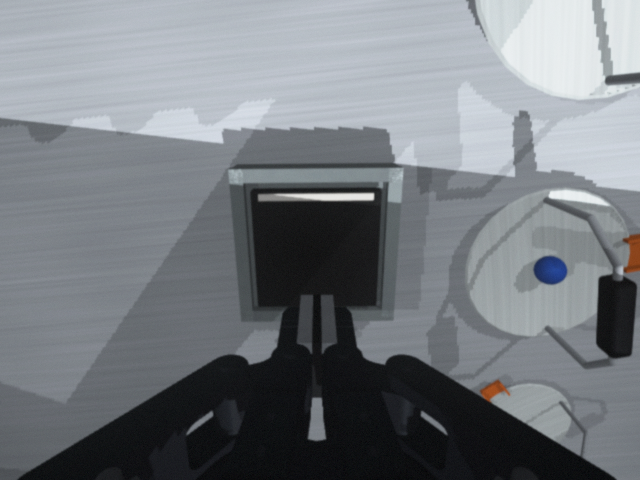

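The view shows the pad level, with its stripe at (316,197) and a fitted slope of 0.001. Next I'll go above the grip bar.

Request:
{"name": "drive_tool", "arguments": {
  "plan": [
    [[-0.17,0.565,-0.02,-0.063],[-0.17,0.565,-0.02,-0.063],[-0.17,0.565,-0.02,-0.063],[-0.17,0.565,-0.02,-0.063],[-0.17,0.565,-0.02,-0.063],[-0.17,0.565,-0.02,-0.063],[-0.17,0.565,-0.02,-0.063],[-0.17,0.565,-0.02,-0.063],[-0.17,0.565,-0.02,-0.063],[-0.17,0.565,-0.02,-0.063]]
  ],
  "jaw": 0
}}

```text
time_s: 5.82
eef_pos: [0.6289, 0.0406, 0.2178]
eef_rot: [-0.001, -0.049, 0.999, 0.0]
wrist_force: [-0.5, -1.2, -0.6]
opening: 1.002
grasp_force: 0.0
```

```bash
cat > b.py <<'E'
from h import *
o,im,d,i=grab('wrist','w3.png');P=cloud(d,i,o);V=im.max(2)
k=(V<80)&(np.hypot(P[...,0]-.63,P[...,1]-.043)<.05)&(P[...,2]>.105)&(P[...,2]<.125)
Q=P[k];r=cv2.minAreaRect(Q[:,:2].astype(np.float32));print('bar',len(Q),Q.mean(0),r)
hsv=cv2.cvtColor(im,cv2.COLOR_RGB2HSV);H,S,_=cv2.split(hsv)
m=(H>105)&(H<130)&(S>120)&(np.hypot(P[...,0]-.63,P[...,1]-.04)<.06);print('ball',m.sum(),ray(np.argwhere(m)[:,::-1].mean(0),.022,i,o))
togo([.629,.042,.086],1.67)
E
python3 b.py
```

```text
bar 2040 [0.62645609 0.04103626 0.11398554] ((0.6354594230651855, 0.041874971240758896), (0.07771087437868118, 0.01580551452934742), 6.14562463760376)
ball 127 [[0.76397142 0.06763577 0.022     ]]
t 5.87 tcp [0.6291 0.0404 0.2183] yaw 1.669 tilt 0.0018 go [-0.0008  0.0041  0.3307] roll -0.0003868265415027005 F [ 0.1  0.5 -0.4] open 1.004626955560582 grip 0.0
```

View pics/w3.png

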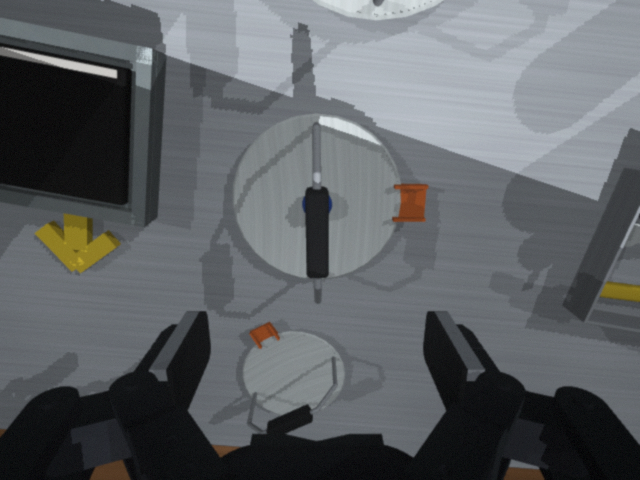

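The grip bar sits at column 317, rows 187–277. It is parallel to the tool x axis and midway between the open fingers, so I'll descend and grip.

Request:
{"name": "drive_tool", "arguments": {
  "plan": [
    [[0,0.003,0.06,0],[0,0.003,0.13,0],[0,0.003,0.2,0],[0,0.003,0.26,0],[0,0.003,0.3,0],[0,0.003,0.32,0],[0,0.003,0.33,0],[0,0.003,0.33,0],[0,0.003,0.33,0],[0,0.003,0.33,0]]
  ]
}}

```text
time_s: 6.7
eef_pos: [0.6308, 0.0425, 0.089]
eef_rot: [0.001, -0.05, 0.999, -0.0]
wrist_force: [0.1, -0.2, 0.4]
opening: 0.999
grasp_force: 0.0
```

Request:
{"name": "drive_tool", "arguments": {
  "plan": [
    [[0,0,0,0],[0,0,0,0],[0,0,0,0],[0,0,0,0],[0,0,0,0],[0,0,0,0],[0,0,0,0],[0,0,0,0],[0,0,0,0],[0,0,0,0]]
  ],
  "jaw": 0.5
}}

```text
time_s: 7.53
eef_pos: [0.6296, 0.0429, 0.0872]
eef_rot: [-0.0, -0.05, 0.999, 0.0]
wrist_force: [0.9, 0.1, 0.3]
opening: 0.499
grasp_force: 0.0
```

Request:
{"name": "drive_tool", "arguments": {
  "plan": [
    [[0,0,0,0],[0,0,0,0],[0,0,0,0],[0,0,0,0]]
  ],
  "jaw": 0.7
}}

```text
time_s: 7.87
eef_pos: [0.6296, 0.0428, 0.0873]
eef_rot: [-0.0, -0.05, 0.999, -0.0]
wrist_force: [0.5, 0.1, -0.0]
opening: 0.297
grasp_force: 0.0
```

Request:
{"name": "drive_tool", "arguments": {
  "plan": [
    [[0,0,0,0],[0,0,0,0],[0,0,0,0],[0,0,0,0],[0,0,0,0],[0,0,0,0],[0,0,0,0],[0,0,0,0]]
  ],
  "jaw": 1
}}

```text
time_s: 8.53
eef_pos: [0.6297, 0.0427, 0.0873]
eef_rot: [0.0, -0.05, 0.999, -0.0]
wrist_force: [-0.4, -0.8, 0.5]
opening: 0.174
grasp_force: 60.1
```

```bash
cat > sc.py <<'E'
from h import *
import sys
o,im,d,i=grab('scene','sc_%s.png'%sys.argv[1]);P=cloud(d,i)
H,S,V=cv2.split(cv2.cvtColor(im,cv2.COLOR_RGB2HSV)); x,y,_=o['eef_pos']
near=np.hypot(P[...,0]-x,P[...,1]-y)
m=(H>105)&(H<130)&(S>120)&(near<.07); z=float(sys.argv[2])
print('ball px',m.sum(),np.argwhere(m)[:,::-1].mean(0),ray(np.argwhere(m)[:,::-1],z+.022,i).mean(0))
m=(H<18)&(S>150)&(near<.14)&(near>.06);print('lip',m.sum(),P[m].mean(0))
togo([.582,-.181,.15],-.092)
E
python3 sc.py a 0
```

```text
ball px 114 [245.1754386  267.23684211] [0.62959517 0.04399902 0.022     ]
lip 147 [0.62071244 0.13162835 0.01830957]
t 8.58 tcp [0.6297 0.0428 0.0873] yaw 1.67 tilt 0.0001 go [ 0.1743 -0.5448 -0.1568] roll 0.5610133783392109 F [ 0.7 -2.  -0.5] open 0.17673612756618914 grip 60.11835336685181
```

Gripped at 60 N with the ball centred. Now a gentle lift.

Request:
{"name": "drive_tool", "arguments": {
  "plan": [
    [[0,0,-0.003,0],[0,0,-0.01,0],[0,0,-0.022,0],[0,0,-0.04,0],[0,0,-0.063,0],[0,0,-0.09,0],[0,0,-0.118,0],[0,0,-0.145,0],[0,0,-0.17,0],[0,0,-0.19,0],[0,0,-0.205,0],[0,0,-0.213,0]]
  ]
}}

```text
time_s: 9.58
eef_pos: [0.6301, 0.0428, 0.1739]
eef_rot: [0.001, -0.05, 0.999, -0.0]
wrist_force: [0.3, -1.2, -3.1]
opening: 0.176
grasp_force: 59.7
```

Request:
{"name": "drive_tool", "arguments": {
  "plan": [
    [[0,0,-0.002,0],[0,0,-0.002,0],[0,0,-0.002,0],[0,0,-0.002,0]]
  ]
}}

```text
time_s: 9.92
eef_pos: [0.6291, 0.0429, 0.1725]
eef_rot: [-0.001, -0.05, 0.999, 0.0]
wrist_force: [-0.2, 0.1, -4.1]
opening: 0.178
grasp_force: 59.7
```

```bash
python3 sc.py b .086
```

```text
ball px 135 [238.95555556 237.42222222] [0.63011195 0.04460259 0.108     ]
lip 177 [0.62001694 0.13158428 0.10385273]
t 9.97 tcp [0.6292 0.0429 0.1725] yaw 1.67 tilt 0.0013 go [ 0.1731 -0.5452  0.0563] roll 0.561013401930388 F [-0.9 -0.6 -2.9] open 0.1738324096833868 grip 59.70577776432037
```

View pics/sc_b.png

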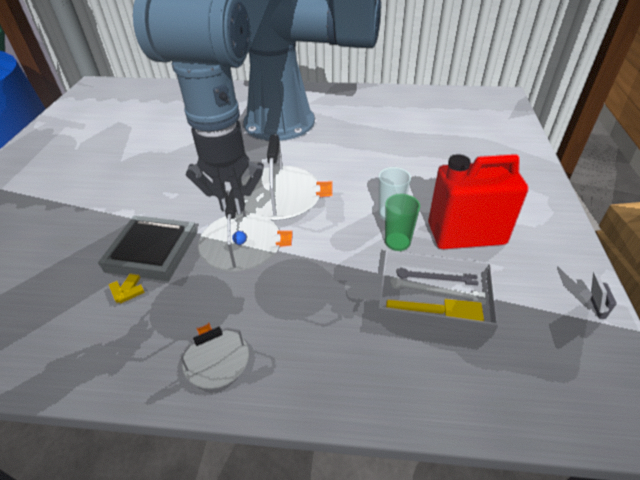

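The lifted dish hangs level with the ball at (239,237) in its middle. Next, translate in three smooth stages.

Request:
{"name": "drive_tool", "arguments": {
  "plan": [
    [[0.0,-0.001,0,0],[0.002,-0.006,0,0],[0.006,-0.018,0,0],[0.012,-0.038,0,0],[0.02,-0.064,0,0],[0.029,-0.091,0,0],[0.038,-0.118,0,0],[0.046,-0.144,0,0],[0.052,-0.164,0,0],[0.056,-0.176,0,0],[0.058,-0.181,0,0],[0.058,-0.182,0,0]]
  ]
}}

```text
time_s: 10.97
eef_pos: [0.6137, -0.0324, 0.1733]
eef_rot: [0.0, -0.049, 0.999, 0.0]
wrist_force: [-0.2, -0.1, -3.5]
opening: 0.178
grasp_force: 59.7
```

Request:
{"name": "drive_tool", "arguments": {
  "plan": [
    [[0.0,-0.001,0,0],[0.002,-0.006,0,0],[0.006,-0.018,0,0],[0.012,-0.038,0,0],[0.02,-0.064,0,0],[0.029,-0.091,0,0],[0.038,-0.118,0,0],[0.046,-0.144,0,0],[0.052,-0.164,0,0],[0.056,-0.176,0,0],[0.058,-0.181,0,0],[0.058,-0.182,0,0]]
  ]
}}

```text
time_s: 11.97
eef_pos: [0.5978, -0.1072, 0.1733]
eef_rot: [-0.0, -0.049, 0.999, 0.0]
wrist_force: [-0.0, -0.2, -3.5]
opening: 0.17
grasp_force: 59.7
```

Request:
{"name": "drive_tool", "arguments": {
  "plan": [
    [[0.0,-0.001,0,0],[0.002,-0.006,0,0],[0.006,-0.018,0,0],[0.012,-0.038,0,0],[0.02,-0.064,0,0],[0.029,-0.091,0,0],[0.038,-0.118,0,0],[0.046,-0.144,0,0],[0.052,-0.164,0,0],[0.056,-0.176,0,0],[0.058,-0.181,0,0],[0.058,-0.182,0,0]]
  ]
}}

```text
time_s: 12.97
eef_pos: [0.582, -0.1819, 0.1732]
eef_rot: [-0.0, -0.049, 0.999, 0.0]
wrist_force: [-0.1, -0.4, -3.4]
opening: 0.179
grasp_force: 59.7
```

```bash
python3 sc.py c .086
```

```text
ball px 127 [136.86614173 215.07086614] [ 0.58199221 -0.18015974  0.108     ]
lip 169 [ 0.57135675 -0.09320749  0.10222033]
t 13.02 tcp [ 0.5821 -0.1815  0.1733] yaw 1.67 tilt 0.0002 go [0.     0.0013 0.0581] roll 0.560902819860684 F [-0.5  1.  -3.8] open 0.1783068576275705 grip 59.70270216464996
```

The ball has stayed centred. Now the turn, +0.56 in three smooth stages.

Request:
{"name": "drive_tool", "arguments": {
  "plan": [
    [[0,0,0,0.001],[0,0,0,0.007],[0,0,0,0.019],[0,0,0,0.039],[0,0,0,0.065],[0,0,0,0.094],[0,0,0,0.122],[0,0,0,0.148],[0,0,0,0.168],[0,0,0,0.18],[0,0,0,0.186],[0,0,0,0.187]]
  ]
}}

```text
time_s: 14.02
eef_pos: [0.5822, -0.1809, 0.1733]
eef_rot: [-0.0, 0.242, 0.97, 0.0]
wrist_force: [-0.5, -0.1, -4.0]
opening: 0.175
grasp_force: 59.7
```

Request:
{"name": "drive_tool", "arguments": {
  "plan": [
    [[0,0,0,0.001],[0,0,0,0.007],[0,0,0,0.019],[0,0,0,0.039],[0,0,0,0.065],[0,0,0,0.094],[0,0,0,0.122],[0,0,0,0.148],[0,0,0,0.168],[0,0,0,0.18],[0,0,0,0.186],[0,0,0,0.187]]
  ]
}}

```text
time_s: 15.02
eef_pos: [0.5822, -0.1814, 0.1733]
eef_rot: [0.0, 0.512, 0.859, 0.0]
wrist_force: [0.2, -0.4, -3.7]
opening: 0.177
grasp_force: 59.7
```

Request:
{"name": "drive_tool", "arguments": {
  "plan": [
    [[0,0,0,0.001],[0,0,0,0.007],[0,0,0,0.019],[0,0,0,0.039],[0,0,0,0.065],[0,0,0,0.094],[0,0,0,0.122],[0,0,0,0.148],[0,0,0,0.168],[0,0,0,0.18],[0,0,0,0.186],[0,0,0,0.187]]
  ]
}}

```text
time_s: 16.02
eef_pos: [0.5821, -0.1814, 0.1733]
eef_rot: [0.0, 0.739, 0.674, 0.0]
wrist_force: [-0.7, 0.4, -3.3]
opening: 0.174
grasp_force: 59.7
```

Request:
{"name": "drive_tool", "arguments": {
  "plan": [
    [[0,0,0,0],[0,0,0,0],[0,0,0,0],[0,0,0,0],[0,0,0,0],[0,0,0,0]]
  ]
}}

```text
time_s: 16.52
eef_pos: [0.5821, -0.1814, 0.1733]
eef_rot: [0.0, 0.739, 0.674, 0.0]
wrist_force: [0.1, 0.1, -3.6]
opening: 0.175
grasp_force: 59.7
```

```bash
python3 sc.py d .086
```

```text
ball px 128 [137.6796875 215.1875   ] [ 0.58221791 -0.17833243  0.108     ]
lip 199 [ 0.66967777 -0.18749122  0.1023339 ]
t 16.57 tcp [ 0.5821 -0.1814  0.1733] yaw -0.092 tilt 0.0 go [ 0.001  -0.0004  0.0582] roll 6.040920314735867e-05 F [-0.3 -0.9 -4.2] open 0.1786054816452621 grip 59.70257341861725
```

View pics/sc_d.png

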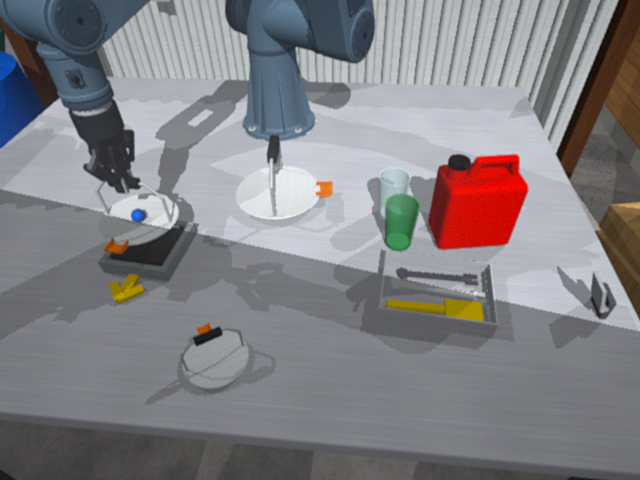

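The dish hangs centred over the level pad. Its lip at (116,247) points along the arrow at (127,289), and the ball is in the middle at (138,215). Everything is within limits, so I'm handing in.

```bash
python3 -c "
from bench import ctrl
print(ctrl.hand_in())"
```

```text
the job is handed in; nothing more can be done
None
```

I pressed the pad level and handed the job in with the dish held still about 50 mm above it, lip along the arrow and ball in the middle; the canister, jars and tray were not touched, and the hand-in returned no verdict.

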